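# Clip the lid onto the spare-parts box

### The job

Pick up the lid by its handle, set it on the clear parts box and press it down until it is home on the rim all round, with its four clips still open. Then fold each of the four clips down over its rib until it snaps shut. Press only as hard as it takes, as box and clips are thin plastic, and leave the other things on the bench alone.

Things in the scene. Friction and masses are not known exactly. Their poses are not given: they have to be found in the camera images.
- parts_box: clear plastic box in a steel bench holder fixed to the bench. Origin: centre of the holder's underside, on the bench; z up, x along the box's long side. Box 116 (x) x 92 (y) mm outside, walls 3 mm. Holder plate 150 x 126 x 8 mm with corner lugs up to 22 mm high. The thin box cracks when the lid is pushed or knocked onto it with over about 35 N (touch it slowly), or the fingers on it.
- box_rim (a point): centre of the box's mouth at rim height, 72 mm above the box's origin. Mouth 110 x 86 mm; a flange 4.8 mm wide and 4 mm thick runs round outside the rim. A green springy seal inside the mouth, 3 mm below the rim, stands 2.5 mm out of the walls all round.
- box_rib (a point): nose of the catch rib on the box's +x wall, 67 mm from the box's centre, 16 mm below the rim. Each of the four walls has such a clear hooked rib in its middle, 30 mm long, standing 10.5 mm out of the wall, 13 to 17.5 mm below the rim; on the two y walls the nose is 55 mm from the centre.
- lid: loose white lid, 140 to 230 g, lying right way up on the bench. Origin: centre of the underside of its plug; z up, x along its long side. Plug 108 x 84 mm, 14 mm deep, its lower 9 mm tapered to 97 x 73 mm; above it a plate 126 x 102 x 5 mm. Fits either way round (half a turn).
- lid_plate (a point): centre of the underside of the lid's plate, 14 mm above the lid's origin; it meets box_rim when the lid is home (lid origin 58 mm above the box's). Set down without pressing, the lid stops on the seal about 4 mm too high; a push of 7 to 17 N sends it home with a jerk, and the seal's friction keeps it there.
- lid_handle (a point): middle of the blue carrying handle on the lid: a bar along the lid's x, 78 mm long, 14 mm wide (lid's y), 10 mm high, with 10 mm of air under it, on two feet 68 mm apart. This point is 34 mm above the lid's origin, the bar's top 39 mm.
- clip_back: blue clip on the lid's +x edge, 50 mm wide, 46 mm long, 2.5 mm thick, with a slot for the rib. Origin: middle of its hinge line, 64.5 mm from the lid's centre, 16.5 mm above the lid's origin. Its z points from its slot to its hinge: parallel to the lid's z when shut, level when the clip stands straight out (it starts within 25 degrees of that). It stays where it is left.
- clip_left: blue clip on the lid's +y edge, 50 mm wide, 46 mm long, 2.5 mm thick, with a slot for the rib. Origin: middle of its hinge line, 52.5 mm from the lid's centre, 16.5 mm above the lid's origin. Its z points from its slot to its hinge: parallel to the lid's z when shut, level when the clip stands straight out (it starts within 25 degrees of that). It stays where it is left.
- clip_front: blue clip on the lid's -x edge, 50 mm wide, 46 mm long, 2.5 mm thick, with a slot for the rib. Origin: middle of its hinge line, 64.5 mm from the lid's centre, 16.5 mm above the lid's origin. Its z points from its slot to its hinge: parallel to the lid's z when shut, level when the clip stands straight out (it starts within 25 degrees of that). It stays where it is left.
- clip_right: blue clip on the lid's -y edge, 50 mm wide, 46 mm long, 2.5 mm thick, with a slot for the rib. Origin: middle of its hinge line, 52.5 mm from the lid's centre, 16.5 mm above the lid's origin. Its z points from its slot to its hinge: parallel to the lid's z when shut, level when the clip stands straight out (it starts within 25 degrees of that). It stays where it is left.
- clip_bend (a point): on clip_back, 26 mm from its hinge line: here the stiff finger tab begins (20 mm long, rolled end 4 mm thick). On each of the four clips the tab is bent out by its own amount, 0 to 34 degrees, which no reading tells: its end stands 0 to 11 mm out. Pushed with over 25 N a clip breaks; pushed hard after the click, it can lever the lid off its seat.
- clip_slot (a point): on clip_back, the catch at the slot's lower edge, 20 mm from the hinge. On every clip, with the lid home, the catch meets the rib 16 degrees before shut, rides over it under a push of 5 to 12 N near the tab's end and snaps shut by itself from about 6 degrees; then a stop holds the clip. A push straight in drags the lid up, in and down does not. With the lid not home no clip can snap.
- amber_jar: amber glass jar with black cap, 52 mm across, 75 mm tall, loose; origin under its centre
- sample_cup: aluminium cup, 62 mm across, 55 mm tall, loose; origin under its centre
- check_weight: brass check weight with a knob, 32 mm across, 46 mm tall, loose; origin under its centre
- spatula: spatula, 170 mm long, black handle, lying on the bench
Things that resemble listed ones, but are neither listed nor needed, are in the scene too. What is shaped like the lid but orange or pink is not meant.

How it is judged:
By the outcome, as a careful person would: the job done as asked, in the order asked, and still so for the second after the job is handed in, with the robot touching nothing.
It also fails if it takes over 69 s, if anything falls off the work surface, if the arm or the gripper's body presses on something with over 40 N, if the wrist force passes 120 N, or if a joint passes its speed limit or range.

### The arm

A 7-joint arm with a two-finger parallel gripper is mounted at the origin on the work surface. World frame = base frame: x ahead of the robot, y to its left, z up, the work surface at z = 0. Lengths are in mm, angles in degrees, forces in N, time in s.
With the tool pointing down it reaches from about 400 to 850 mm from the base axis. Payload 6.9 kg.
Tool frame: the origin (TCP) lies at the very end of the fingers, on their centre line; the grasp point (between the pads) lies 19 mm behind it; z points along the fingers, y is the direction in which the jaws open and shut (so a half turn about z gives the same grasp; the last joint's range is limited). The gripper opens to 85 mm and grips with 20 to 120 N. Pads are 22 mm wide; open, the fingers measure 114 mm over their backs; the gripper's body (76 mm by 85 mm) begins 54 mm behind the grasp point. The pads swing forward as they close: fully open they stand 13 mm farther back than shut.
Start: joints at [-61.45, 29.078, -13.613, 85.955, 7.202, 65.827, -8.869], TCP at [239.253, 577.382, 231.275] pointing down, gripper open.
Joint ranges: [-176.47, 176.47], [-13.61, 117.27], [-81.72, 77.17], [0.22, 143.17], [-87.28, 267.28], [10, 112.55], [-165.47, 165.47]. Speed limits (degrees/s): [136.94, 136.94, 180, 180, 180, 180, 180].

### API

Orientations are given as a 3x3 rotation matrix whose columns are the frame's x, y, z axes.
In Python, from rig import * gives the robot as it stands.
- The arm moves only by the tool drive_tool, never from a script. Its argument "motion" is a list that holds one entry, the list of rows, each a list of 5 numbers: the finger opening in m, from 0 to 0.0854, then the shift along the world's x, y, z in m, then the turn about the world's z in rad. A call has 1 to 20 rows; each row is the pose to reach, as a shift and turn from the pose commanded when the call began; what a row does not reach only later rows make up. A row lasts 1/8 s, in which the tool goes at most 62.5 mm and 10.7 degrees, less where a joint would pass 70% of its speed; a pose out of reach is approached as far as the arm can. A call with a gripper value outside its range is refused whole. The fingers move at their own pace and stop on an object; "force" is the grip in N (left out, the last holds). Time passes only in rows, so rows that repeat a pose let the fingers close. It gives the time, the measured TCP pose, the force and the opening at its end, in the units of the state.
- observe(): the state, without advancing time (a new reading comes with each control period).
- capture(name): name is "side" or "top" or "wrist"; returns a dict with "pixels" (420x560x3 uint8, red, green, blue), "intrinsics" (3x3 intrinsics, pixels), "origin" and "attitude" of the camera in the world; the wrist camera has in their place "tool_from_camera" (4x4, takes a point from camera to tool coordinates, whose origin is the TCP and whose axes are the flange's). Camera axes: x right, y down, z forward; pixel columns grow to the right and rows downward; lengths in mm; the calibration is good to about 2 mm. A picture is of the moment at which its call begins: read the wrist's pose just before it. There is no depth.
- hand_in(): hands the job in, once; it reports no verdict.
The state is a dict: "clock": time; "qpos": joint angles; "dq": joint speeds; "joint_efforts": joint torques, N m; "tool_pos": TCP position; "tcp_rot": TCP orientation; "wrist_force": force on the tool from outside, world axes, zero at the start; "torque": the same for the moment, N m; "finger_gap": finger opening in mm.
Only numpy, scipy, OpenCV 4.12 (cv2) and the standard library are available. Lean on these libraries where they do the work, as an engineer would, in place of code of your own. Each camera call takes 0.05 s, during which the arm holds its last target. There are 200 camera calls.

## Working session

There is one attempt and no reset: what is moved stays moved. The work goes in short steps, Python scripts to look and compute and a tool call to move; the robot and the scene stay as the last step left them, time stands still between calls to the robot, and variables do not carry over. Pictures are saved under pics/ and viewed, about 8 in all and at most 12, crops included, and the job is handed in when it is done.

Besides the shell and the picture viewer there is one more tool, called as a command line: name --argument value ..., lists and objects as JSON in quotes. drive_tool: Moves the arm, as the interface text tells. Its arguments: {"type":"object","properties":{"motion":{"type":"array"},"force":{"type":"number"}},"required":["motion"]}

```bash
mkdir -p pics; ls; python3 - <<'E'
from rig import *
import cv2,numpy as np
s=observe()
for k in s: print(k,np.round(s[k],3).tolist())
ims=[]
for n in("top","side"):
    c=capture(n); cv2.imwrite(f"pics/{n}0.png",c["pixels"][:,:,::-1])
    np.savez(f"pics/{n}0.npz",**c)
    print(n,{k:np.round(c[k],4).tolist() for k in c if k!="pixels"})
E
```

```text
pics
clock 0.0
qpos [-61.45, 29.124, -13.609, 86.007, 7.2, 65.825, -8.868]
dq [0.073, -0.063, 0.072, 0.042, -0.049, 0.02, 0.071]
joint_efforts [-0.001, -62.06, -2.187, -24.966, 0.013, 0.012, -0.0]
tool_pos [239.099, 576.935, 230.454]
tcp_rot [[-0.924, 0.383, -0.001], [0.383, 0.924, -0.002], [0.0, -0.002, -1.0]]
wrist_force [0.293, 0.214, 0.29]
torque [0.025, -0.015, 0.032]
finger_gap 85.683
top {'intrinsics': [[481.8767, 0.0, 278.3826], [0.0, 481.8767, 203.7977], [0.0, 0.0, 1.0]], 'origin': [305.9433, 7.3388, 1484.2184], 'attitude': [[0.0252, -0.9819, 0.1875], [-0.9997, -0.025, 0.003], [0.0017, -0.1875, -0.9823]]}
side {'intrinsics': [[442.9996, 0.0, 281.6968], [0.0, 442.9996, 199.9936], [0.0, 0.0, 1.0]], 'origin': [445.7838, 815.3849, 750.0749], 'attitude': [[-0.9884, -0.1106, 0.1037], [-0.1507, 0.6399, -0.7535], [0.017, -0.7604, -0.6492]]}
```

View pics/top0.png

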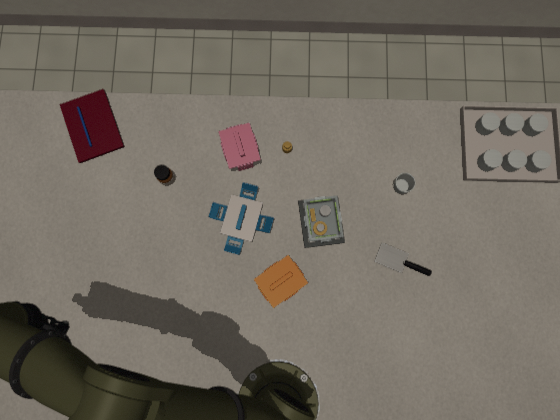

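View pics/side0.png

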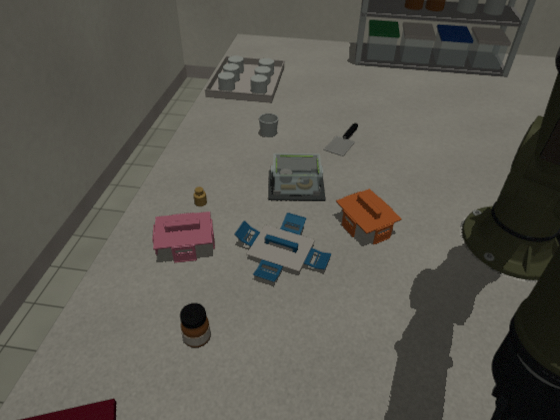

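Top view: the white lid with four blue clips is at (242,218), clear box at (322,220). The orange (281,281) and pink (240,147) lookalikes are on other boxes and are not meant. Next I measure the lid and box and enlarge them.

```bash
cat > h.py <<'E'
import numpy as np,cv2
from rig import *
def save(n,f):
    s=observe(); c=dict(capture(n))
    if n=="wrist":
        T=np.eye(4);T[:3,:3]=s["tcp_rot"];T[:3,3]=s["tool_pos"];M=T@np.array(c["tool_from_camera"])
        c["origin"]=M[:3,3];c["attitude"]=M[:3,:3]
    cv2.imwrite(f"pics/{f}.png",c["pixels"][:,:,::-1]); np.savez(f"pics/{f}.npz",**c); return c
def load(f): return dict(np.load(f"pics/{f}.npz"))
def cast(c,uv,z):
    uv=np.atleast_2d(np.array(uv,float)); d=np.c_[uv,np.ones(len(uv))]@np.linalg.inv(c["intrinsics"]).T@np.array(c["attitude"]).T
    o=np.array(c["origin"]); return o+d*((z-o[2])/d[:,2:])
def proj(c,P):
    p=(np.atleast_2d(P)-c["origin"])@np.array(c["attitude"])@np.array(c["intrinsics"]).T; return p[:,:2]/p[:,2:]
def blue(c): return cv2.inRange(cv2.cvtColor(np.array(c["pixels"]),cv2.COLOR_RGB2HSV),(95,120,40),(115,255,255))
def blobs(m,a=20):
    n,l,st,ce=cv2.connectedComponentsWithStats(m); return [(ce[i],st[i],np.argwhere(l==i)[:,::-1]) for i in range(1,n) if st[i][4]>=a]
E
python3 - <<'E'
from h import *
for f in("top0","side0"):
    c=load(f)
    for ce,st,p in blobs(blue(c)):
        r=cv2.minAreaRect(p.astype(np.float32)); print(f,ce.round(1),st,cast(c,ce,34).round(),np.round(r[1]+(r[2],)))
c=load("top0"); print(cast(c,[[305,200],[339,197],[343,243],[307,246]],72).round(), cast(c,[[300,202],[345,245]],8).round())
im=cv2.imread("pics/top0.png")[170:260,195:355]; cv2.imwrite("pics/topc.png",cv2.resize(im,(800,450),interpolation=cv2.INTER_CUBIC))
w=save("wrist","w0"); print(np.round(w["tool_from_camera"],3),w["intrinsics"])
E
```

```text
top0 [ 84.  125.7] [ 77 107  15  39  73] [[818. 632.  34.]] [40.  2. 72.]
top0 [248.6 190.2] [240 183  18  17 145] [[623. 105.  34.]] [16. 14. 14.]
top0 [216.5 211.2] [209 203  18  18 166] [[555. 200.  34.]] [15. 15. 15.]
top0 [240.6 216.9] [236 205  10  25  98] [[539. 126.  34.]] [ 4. 24. 16.]
top0 [264.8 223.8] [256 215  17  18 166] [[520.  52.  34.]] [14. 16. 14.]
top0 [233.  245.9] [224 236  19  18 156] [[450. 145.  34.]] [16. 15. 14.]
side0 [454.9  33.6] [438  25  35  18 463] [[  -38. -1297.    34.]] [35. 16.  4.]
side0 [293.5 222.2] [281 213  25  21 258] [[521.  59.  34.]] [20. 18. 18.]
side0 [245.6 233. ] [235 221  25  25 244] [[624. 113.  34.]] [20. 17. 36.]
side0 [281.3 241.9] [265 235  33  17 210] [[539. 128.  34.]] [33.  9. 17.]
side0 [317.9 259.1] [304 248  27  21 263] [[454. 165.  34.]] [22. 17. 18.]
side0 [267.5 270.7] [254 260  28  21 273] [[555. 215.  34.]] [24. 17. 18.]
[[ 589.  -68.   72.]
 [ 601. -169.   72.]
 [ 463. -181.   72.]
 [ 452.  -75.   72.]] [[ 595.  -55.    8.]
 [ 464. -196.    8.]]
[[-0.00000e+00 -9.51000e-01 -3.10000e-01  7.91660e+01]
 [ 1.00000e+00 -0.00000e+00  0.00000e+00 -1.90000e-02]
 [-0.00000e+00 -3.10000e-01  9.51000e-01 -1.43149e+02]
 [ 0.00000e+00  0.00000e+00  0.00000e+00  1.00000e+00]] [[322.02289824   0.         274.0605569 ]
 [  0.         322.02289824 211.78775948]
 [  0.           0.           1.        ]]
```

View pics/topc.png

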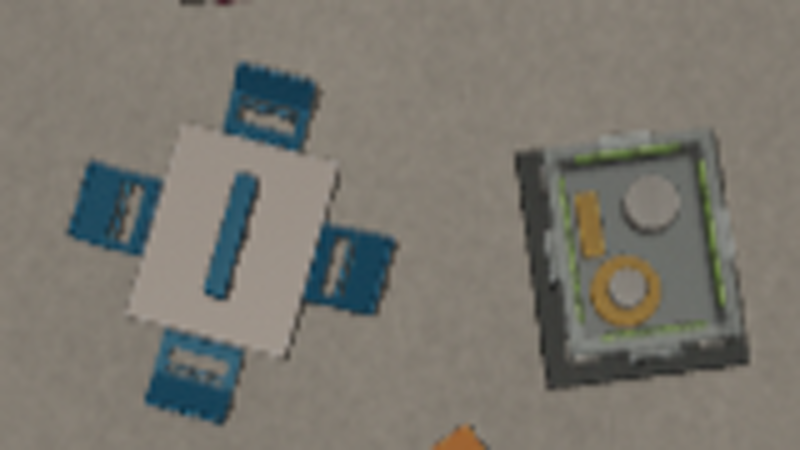

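drive_tool --motion '[[[0.085,0.01,-0.025,0,0.0],[0.085,0.03,-0.075,0,0.02],[0.085,0.05,-0.125,0,0.05],[0.085,0.07,-0.175,0,0.08],[0.085,0.09,-0.225,0,0.1],[0.085,0.11,-0.275,0,0.13],[0.085,0.13,-0.325,0,0.16],[0.085,0.15,-0.375,0,0.16],[0.085,0.17,-0.425,0,0.16],[0.085,0.19,-0.475,0,0.16],[0.085,0.21,-0.525,0,0.16],[0.085,0.23,-0.575,0,0.16],[0.085,0.255,-0.63,0,0.16],[0.085,0.275,-0.675,0,0.16],[0.085,0.285,-0.695,0,0.16],[0.085,0.287,-0.7,0,0.16],[0.085,0.287,-0.7,0,0.16]]]'

```text
clock: 2.28
tool_pos: [525.9, -121.2, 231.1]
tcp_rot: [[-0.973, 0.229, -0.001], [0.229, 0.973, 0.001], [0.001, 0.001, -1.0]]
wrist_force: [-0.3, 0.1, -0.3]
finger_gap: 84.9
```

```bash
python3 - <<'E'
from h import *
s=observe(); print(s["clock"],s["tool_pos"],s["tcp_rot"],s["dq"])
c=save("wrist","wbox"); print(proj(c,[[526,-123,72],[526,-123,0],[538,126,20]]))
E
```

```text
2.275 [ 525.92054349 -121.1607864   231.07350737] [[-9.73333904e-01  2.29391803e-01 -7.15394759e-04]
 [ 2.29391087e-01  9.73333861e-01  9.61366646e-04]
 [ 9.16847572e-04  7.71625570e-04 -9.99999282e-01]] [-1.03976477 -0.50100044 -0.45372747  0.52842004 -0.13194165  0.03273144
 -0.11019572]
[[272.19294829 193.33108501]
 [272.47869927 177.8013458 ]
 [499.38613949 140.21053968]]
```

View pics/wbox.png

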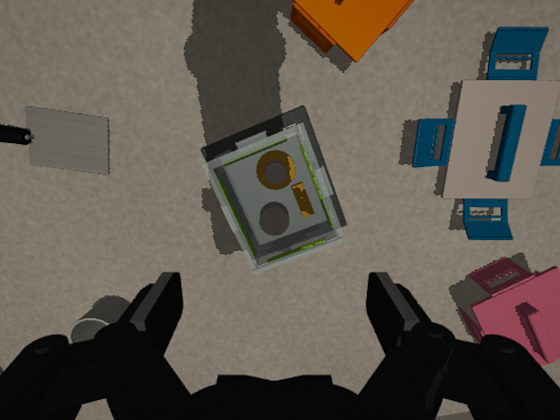

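The wrist view shows the clear box at about (272,190), long axis rotated ~20° in the image. The white lid is at (500,140). I'll enlarge the box for its rim corners.

```bash
python3 - <<'E'
from h import *
im=cv2.imread("pics/wbox.png")[95:280,190:360]; cv2.imwrite("pics/wboxc.png",cv2.resize(im,None,fx=3.2,fy=3.2,interpolation=cv2.INTER_CUBIC))
E
```

```text
(no output)
```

View pics/wboxc.png

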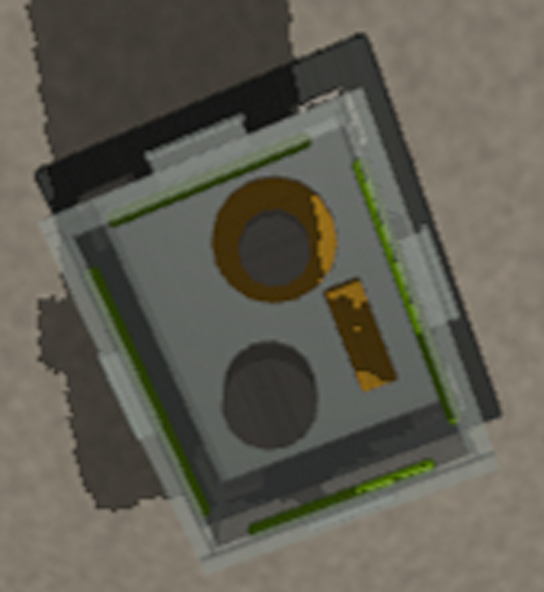

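```bash
python3 - <<'E'
from h import *
c=load("wbox")
def fit(P,L,W):
    # P order TL,TR,BR,BL image ; report center, sides, yaw of long side
    print("centre",P.mean(0).round(1),"short",[round(np.linalg.norm(P[i]-P[j]),1) for i,j in((0,1),(3,2))],"long",[round(np.linalg.norm(P[i]-P[j]),1) for i,j in((0,3),(1,2))],
     "yaw",[round(np.degrees(np.arctan2(*(P[j]-P[i])[1::-1])),1) for i,j in((0,3),(1,2))],[round(np.degrees(np.arctan2(*(P[j]-P[i])[1::-1]))-90,1) for i,j in((0,1),(3,2))])
P=np.array([[42,218],[365,88],[497,460],[205,572]])/3.2-.34+[190,95]
fit(cast(c,P,72),0,0)
Q=np.array([[38,170],[372,36],[500,415]])/3.2-.34+[190,95]
q=cast(c,Q,8);print("plate centre",((q[0]+q[2])/2).round(1),np.linalg.norm(q[1]-q[0]),np.linalg.norm(q[2]-q[1]))
hsv=cv2.cvtColor(c["pixels"],cv2.COLOR_RGB2HSV)[95:280,190:360]
m=cv2.inRange(hsv,(30,120,40),(60,255,255)); m=cv2.morphologyEx(m,cv2.MORPH_CLOSE,np.ones((5,5)))
for ce,st,p in blobs(m,15):
    w=cast(c,p+[190,95],69)[:,:2]; v=cv2.fitLine(w.astype(np.float32),cv2.DIST_L2,0,.01,.01).ravel()
    print("seal",w.mean(0).round(1),np.degrees(np.arctan2(v[1],v[0])).round(1),st)
# lid from this view
for ce,st,p in blobs(blue(c)): print(ce.round(1),st[4],cast(c,ce,34).round(1))
E
```

```text
centre [ 536.3 -120.9   72. ] short [np.float64(100.9), np.float64(101.5)] long [np.float64(125.3), np.float64(122.4)] yaw [np.float64(8.1), np.float64(8.4)] [np.float64(8.2), np.float64(9.8)]
plate centre [ 536.6 -120.7    8. ] 124.20468834807328 146.15278322075756
seal [ 484.4 -129.9] -81.2 [ 34  44  63  27 101]
seal [527.8 -80.6] 8.7 [110  50  32  83 193]
seal [ 541.7 -163.4] 8.8 [ 28  83  38  78 235]
seal [ 591.  -111.8] -81.2 [ 78 144  58  23 186]
[516.1  51. ] 2145 [[452.5 134.1  34. ]]
[510.7 142. ] 1021 [[539.  128.3  34. ]]
[431.9 141.9] 1463 [[520.1  48.6  34. ]]
[550.9 145.3] 457 [[552.1 169.1  34. ]]
[486.4 220.7] 1433 [[621.7 101.1  34. ]]
```

drive_tool --motion '[[[0.085,0.002,0.025,0,0],[0.085,0.005,0.075,0,0],[0.085,0.007,0.125,-0.01,0],[0.085,0.01,0.175,-0.03,0],[0.085,0.012,0.22,-0.05,0],[0.085,0.013,0.243,-0.065,0],[0.085,0.013,0.248,-0.07,0],[0.085,0.013,0.248,-0.07,0]]]'

```text
clock: 3.32
tool_pos: [538.8, 125.4, 161.4]
tcp_rot: [[-0.973, 0.23, -0.0], [0.23, 0.973, -0.0], [0.0, -0.001, -1.0]]
wrist_force: [-0.6, -0.7, -0.0]
finger_gap: 84.9
```

```bash
python3 - <<'E'
from h import *
s=observe(); print(s["clock"],s["tool_pos"],s["dq"].round(1) if hasattr(s["dq"],"round") else s["dq"])
c=save("wrist","wlid")
hsv=cv2.cvtColor(c["pixels"],cv2.COLOR_RGB2HSV)
for ce,st,p in blobs(blue(c),100):
    r=cv2.minAreaRect(cast(c,p,38)[:,:2].astype(np.float32)); print(ce.round(),st[4],np.round(r[0]+r[1]+(r[2],),1))
for lo in (150,120):
    m=cv2.inRange(hsv,(0,0,lo),(180,60,255))
    for ce,st,p in blobs(m,3000):
        r=cv2.minAreaRect(cast(c,p,19)[:,:2].astype(np.float32)); print("white",lo,ce.round(),st,np.round(r[0]+r[1]+(r[2],),1))
print(c["pixels"][[184,184,100,60],[300,240,200,100]])
E
```

```text
3.325 [538.76128746 125.35803108 161.42946945] [ 1.4 -0.6  0.9 -0.6  0.2  0.3  0.3]
[275.  95.] 2868 [456.2 145.8  45.5  44.2  76.7]
[275. 201.] 1312 [539.4 125.4  13.   77.4  77.1]
[189. 200.] 2347 [520.7  56.2  49.2  49.5  79.2]
[358. 198.] 2221 [551.4 194.9  44.8  47.2  76.3]
[274. 288.] 1951 [618.  106.4  48.3  52.5  76.7]
white 150 [295. 158.] [ 229  129  106   76 4588] [513.5 137.5  90.8  66.6  76. ]
white 120 [341. 170.] [     0      0    560    394 119824] [573.2 120.1 627.5 388.5  78.3]
[[170 156 141]
 [ 80  74  68]
 [ 74  70  62]
 [ 71  61  51]]
```

View pics/wlid.png

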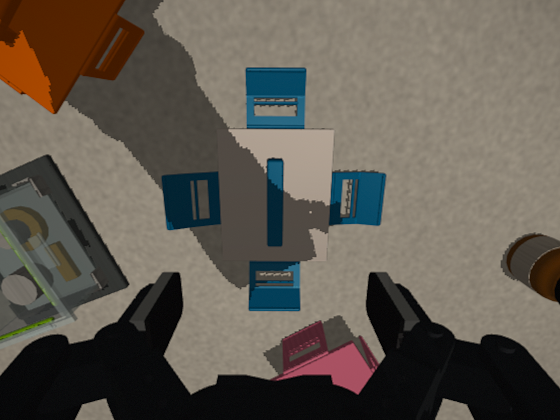

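The lid's handle is at px (275,201), world (539.4,125.4) at yaw −13°. The fingers already line up with it, so I'll grasp.

drive_tool --motion '[[[0.04,0,0,-0.04,-0.003],[0.04,0,0,-0.08,-0.003],[0.04,0,0,-0.11,-0.003],[0.04,0,0,-0.13,-0.003],[0.04,0,0,-0.138,-0.003],[0.04,0,0,-0.138,-0.003],[0.0,0,0,-0.138,-0.003],[0.0,0,0,-0.138,-0.003],[0.0,0,0,-0.138,-0.003],[0.0,0,0,-0.138,-0.003],[0.0,0,0,-0.138,-0.003]]]' --force 60

```text
clock: 4.75
tool_pos: [540.0, 125.4, 24.5]
tcp_rot: [[-0.972, 0.234, 0.002], [0.234, 0.972, 0.0], [-0.002, 0.001, -1.0]]
wrist_force: [-0.6, -1.2, 5.5]
finger_gap: 12.5
```

drive_tool --motion '[[[0.0,0,0,0.01,0],[0.0,0,0,0.03,0],[0.0,0,0,0.07,0],[0.0,0,0,0.1,0],[0.0,0,0,0.115,0],[0.0,0,0,0.12,0],[0.0,0,0,0.12,0],[0.0,0,0,0.12,0]]]'

```text
clock: 5.75
tool_pos: [538.6, 125.2, 142.1]
tcp_rot: [[-0.972, 0.234, -0.002], [0.234, 0.972, -0.001], [0.002, -0.001, -1.0]]
wrist_force: [0.7, 0.4, -2.9]
finger_gap: 12.7
```

```bash
python3 - <<'E'
from h import *
s=observe(); print(s["clock"],s["tool_pos"],s["wrist_force"],s["torque"],s["finger_gap"])
c=save("wrist","wl2")
for ce,st,p in blobs(blue(c),100):
    r=cv2.minAreaRect(p.astype(np.float32)); print(ce.round(),st[4],np.round(r[0]+r[1]+(r[2],),1))
c=save("side","s2")
im=cv2.imread("pics/s2.png"); im2=cv2.imread("pics/wl2.png")
cv2.imwrite("pics/g2.png",np.hstack([cv2.resize(im[140:300,180:380],(500,400)),cv2.resize(im2[40:420,90:465],None,fx=0.79,fy=400/380)]))
E
```

```text
5.75 [538.56559928 125.20488602 142.10755436] [ 0.74101165  0.4210187  -2.899955  ] [-0.01583841  0.02295203  0.00175834] 12.668116225901716
[274.  79.] 11233 [274.   84.5 119.  120.   90. ]
[274. 276.] 4533 [274. 278. 158.  30.  90.]
[424. 264.] 6978 [422.5 266.2 100.3  93.2   4.6]
[115. 274.] 8229 [119.3 275.3  97.1 114.1  82.4]
[274. 373.] 498 [274.  373.5  13.   44.   90. ]
```

View pics/g2.png

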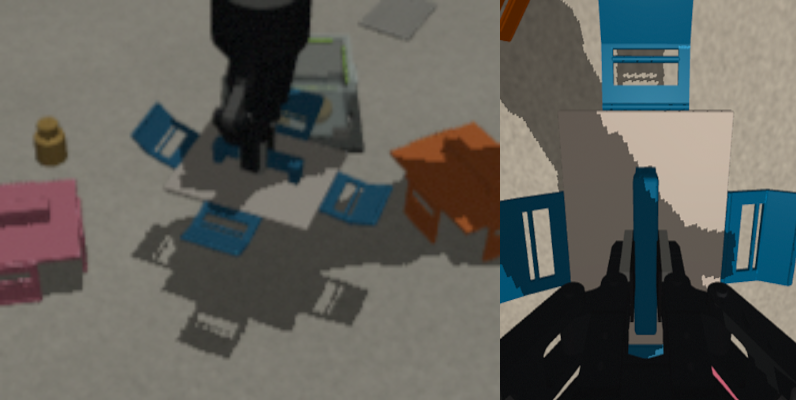

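drive_tool --motion '[[[0.0,0,-0.01,0.02,0.0],[0.0,0,-0.03,0.03,0.03],[0.0,0,-0.06,0.03,0.08],[0.0,0,-0.095,0.03,0.14],[0.0,-0.001,-0.13,0.03,0.2],[0.0,-0.002,-0.165,0.03,0.26],[0.0,-0.002,-0.2,0.03,0.32],[0.0,-0.002,-0.225,0.03,0.36],[0.0,-0.002,-0.24,0.03,0.38],[0.0,-0.002,-0.246,0.03,0.389],[0.0,-0.002,-0.246,0.03,0.389],[0.0,-0.002,-0.246,0.03,0.389]]]'

```text
clock: 7.35
tool_pos: [537.3, -119.5, 173.1]
tcp_rot: [[-0.988, -0.154, -0.0], [-0.154, 0.988, 0.001], [0.0, 0.001, -1.0]]
wrist_force: [0.4, 0.8, -2.7]
finger_gap: 12.3
```

```bash
python3 - <<'E'
from h import *
s=observe(); print(s["clock"],s["tool_pos"],s["wrist_force"],s["finger_gap"])
R=np.array(s["tcp_rot"]); print("tool y deg",np.degrees(np.arctan2(R[1,1],R[0,1])))
c=save("wrist","wl3"); z=s["tool_pos"][2]+15
for ce,st,p in blobs(blue(c),1000): 
    if 250<ce[0]<300 and 240<ce[1]<320:
        v=p[:,1];u=p[:,0];mid=u[(v>v.min()+5)].mean()
        e=cast(c,[[mid,v.min()],[mid,v.max()+1]],z); print(st,e.round(1),np.linalg.norm(e[1]-e[0]),e.mean(0)-s["tool_pos"])
# box features visible: lid-vs-box check in both fixed cams
for n in("top","side"): save(n,n+"3")
im=[cv2.resize(cv2.imread(f"pics/{f}.png")[y:y+110,x:x+120],(400,367),interpolation=cv2.INTER_CUBIC) for f,x,y in(("top3",262,165),("side3",240,110))]
cv2.imwrite("pics/g3.png",np.hstack(im))
E
```

```text
7.35 [ 537.30762048 -119.49422232  173.13469931] [ 0.39187967  0.77501627 -2.71244226] 12.273016932611753
tool y deg 98.83765083079679
[ 259  199   32  159 4555] [[ 494.9 -126.4  188.1]
 [ 575.1 -113.9  188.1]] 81.13761914699944 [-2.32992008 -0.64098892 15.        ]
```

drive_tool --motion '[[[0.0,0.0003,-0.0005,-0.02,0],[0.0,0.0003,-0.0005,-0.045,0],[0.0,0.0003,-0.0005,-0.06,0],[0.0,0.0003,-0.0005,-0.068,0],[0.0,0.0003,-0.0005,-0.072,0],[0.0,0.0003,-0.0005,-0.075,0],[0.0,0.0003,-0.0005,-0.078,0],[0.0,0.0003,-0.0005,-0.08,0],[0.0,0.0003,-0.0005,-0.08,0]]]'

```text
clock: 8.62
tool_pos: [537.5, -121.1, 93.3]
tcp_rot: [[-0.988, -0.153, -0.0], [-0.153, 0.988, -0.0], [0.0, -0.0, -1.0]]
wrist_force: [-0.5, -0.2, -2.4]
finger_gap: 12.4
```

drive_tool --motion '[[[0.0,0,0,-0.001,0],[0.0,0,0,-0.002,0],[0.0,0,0,-0.003,0],[0.0,0,0,-0.003,0]]]'

```text
clock: 9.12
tool_pos: [537.5, -121.1, 90.2]
tcp_rot: [[-0.988, -0.153, -0.0], [-0.153, 0.988, 0.0], [0.0, 0.0, -1.0]]
wrist_force: [-0.2, -0.7, -3.1]
finger_gap: 12.6
```

drive_tool --motion '[[[0.0,0,0,-0.001,0],[0.0,0,0,-0.002,0],[0.0,0,0,-0.002,0]]]'

```text
clock: 9.5
tool_pos: [537.4, -121.2, 88.2]
tcp_rot: [[-0.988, -0.152, -0.0], [-0.152, 0.988, -0.0], [0.0, 0.0, -1.0]]
wrist_force: [-0.4, -0.1, -2.1]
finger_gap: 12.1
```

drive_tool --motion '[[[0.0,0,0,-0.001,0],[0.0,0,0,-0.002,0],[0.0,0,0,-0.002,0]]]'

```text
clock: 9.88
tool_pos: [537.6, -121.3, 86.5]
tcp_rot: [[-0.988, -0.152, 0.0], [-0.152, 0.988, -0.0], [-0.0, -0.0, -1.0]]
wrist_force: [-2.9, -0.9, 1.9]
finger_gap: 12.3
```

drive_tool --motion '[[[0.0,0,0,-0.0005,0],[0.0,0,0,-0.001,0],[0.0,0,0,-0.001,0]]]'

```text
clock: 10.25
tool_pos: [537.7, -121.2, 85.8]
tcp_rot: [[-0.988, -0.153, 0.001], [-0.153, 0.988, -0.0], [-0.001, -0.0, -1.0]]
wrist_force: [-3.0, -0.3, 6.1]
finger_gap: 12.3
```

drive_tool --motion '[[[0.0,0,0,-0.0005,0],[0.0,0,0,-0.001,0],[0.0,0,0,-0.001,0]]]'

```text
clock: 10.62
tool_pos: [537.7, -121.2, 84.6]
tcp_rot: [[-0.988, -0.153, 0.001], [-0.153, 0.988, -0.0], [-0.0, -0.0, -1.0]]
wrist_force: [-2.4, 0.6, 4.1]
finger_gap: 12.7
```

drive_tool --motion '[[[0.0,-0.0005,0,-0.0005,0],[0.0,-0.0007,0,-0.001,0],[0.0,-0.0007,0,-0.001,0]]]'

```text
clock: 11.0
tool_pos: [537.3, -121.2, 83.3]
tcp_rot: [[-0.988, -0.153, 0.001], [-0.153, 0.988, -0.0], [-0.001, -0.0, -1.0]]
wrist_force: [0.5, -0.3, 1.5]
finger_gap: 12.4
```

drive_tool --motion '[[[0.0,0,0,-0.0005,0],[0.0,0,0,-0.001,0],[0.0,0,0,-0.001,0]]]'

```text
clock: 11.38
tool_pos: [537.2, -121.2, 82.5]
tcp_rot: [[-0.988, -0.153, 0.001], [-0.153, 0.988, -0.0], [-0.001, -0.0, -1.0]]
wrist_force: [1.5, -1.1, 4.0]
finger_gap: 12.4
```

drive_tool --motion '[[[0.0,0,0,-0.0005,0],[0.0,0,0,-0.001,0],[0.0,0,0,-0.001,0]]]'

```text
clock: 11.75
tool_pos: [537.2, -121.2, 82.5]
tcp_rot: [[-0.988, -0.152, 0.001], [-0.152, 0.988, -0.0], [-0.001, -0.001, -1.0]]
wrist_force: [-2.3, -0.5, 13.8]
finger_gap: 11.9
```

drive_tool --motion '[[[0.0,0,0,-0.0003,0],[0.0,0,0,-0.0006,0],[0.0,0,0,-0.0006,0]]]'

```text
clock: 12.12
tool_pos: [537.2, -121.2, 82.4]
tcp_rot: [[-0.988, -0.153, 0.002], [-0.153, 0.988, -0.001], [-0.002, -0.001, -1.0]]
wrist_force: [-3.9, 0.4, 18.8]
finger_gap: 12.6
```

```bash
python3 - <<'E'
from h import *
s=observe(); print(s["clock"],s["tool_pos"],s["wrist_force"],s["torque"],s["finger_gap"])
for n in("side","wrist"): save(n,n+"4")
a=cv2.resize(cv2.imread("pics/side4.png")[130:235,235:360],(476,400),interpolation=cv2.INTER_CUBIC)
b=cv2.resize(cv2.imread("pics/wrist4.png")[20:420,50:500],(320,285))
b=np.vstack([b,np.zeros((115,320,3),np.uint8)]); cv2.imwrite("pics/g4.png",np.hstack([a,b]))
E
```

```text
12.125 [ 537.22607498 -121.19304895   82.4444933 ] [-3.88721012  0.3983336  18.82274156] [0.01187645 0.82246865 0.00777647] 12.571341901797993
```

View pics/g4.png

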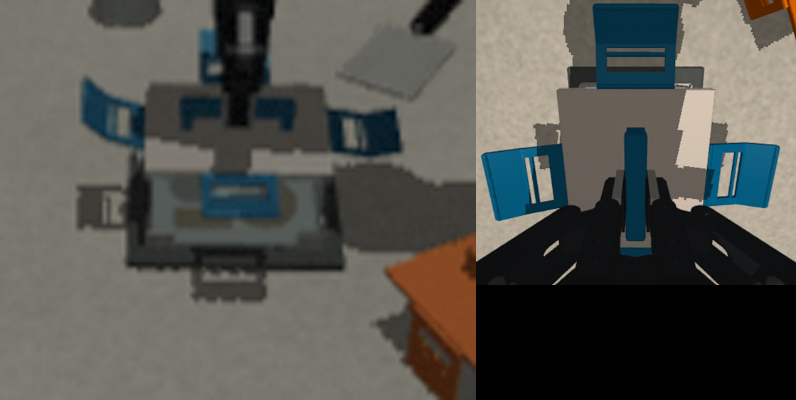

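The lid sits at the expected home height (contact at TCP 86.5, now stiff at 82.4 with 19 N, which is above the 7–17 N needed), and all four clips are open. Next I unload, release and move over the +x clip. I'll also work out where the orange box is for clearance.

drive_tool --motion '[[[0.0,0,0,0.001,0],[0.0,0,0,0.0016,0],[0.04,0,0,0.0016,0],[0.04,0,0,0.0016,0],[0.04,0,0,0.0016,0],[0.04,0,0,0.0116,0],[0.04,0,0,0.04,0],[0.03,0,0,0.07,0],[0.0,0,0,0.08,0],[0.0,0.02,0.003,0.08,0],[0.0,0.06,0.009,0.08,0],[0.0,0.09,0.0135,0.08,0],[0.0,0.0997,0.0152,0.07,0],[0.0,0.0997,0.0152,0.06,0],[0.0,0.0997,0.0152,0.06,0]]]' --force 20

```text
clock: 14.1
tool_pos: [634.5, -106.3, 139.1]
tcp_rot: [[-0.988, -0.152, -0.004], [-0.152, 0.988, -0.0], [0.004, 0.001, -1.0]]
wrist_force: [-0.2, -0.1, -0.7]
finger_gap: 0.4
```

```bash
python3 - <<'E'
from h import *
s=observe(); print(s["clock"],s["tool_pos"],s["wrist_force"],s["torque"],s["finger_gap"],s["qpos"])
c=save("top","top5")
hsv=cv2.cvtColor(c["pixels"],cv2.COLOR_RGB2HSV); m=cv2.inRange(hsv,(5,150,80),(18,255,255))
for ce,st,p in blobs(m,150): r=cv2.boxPoints(cv2.minAreaRect(cast(c,p,77)[:,:2].astype(np.float32))); print("orange",st,r.round())
# lid plate / clip hinge check: white region in top view at z=77
ux=np.array([.988,.152]);uy=np.array([-.152,.988]);C=np.array([536.7,-121.3])
for i,n in enumerate(("top","side")):
    c=save(n,f"{n}6"); P=[np.r_[C+a*63*ux+b*51*uy,77] for a,b in((1,1),(1,-1),(-1,-1),(-1,1))]
    im=cv2.imread(f"pics/{n}6.png"); q=proj(c,P).round().astype(int); x,y=q.min(0)-25; im=cv2.resize(im[y:y+100,x:x+110],None,fx=3.6,fy=3.6,interpolation=cv2.INTER_CUBIC)
    for p in q: cv2.circle(im,tuple(int(v) for v in (p-[x,y])*3.6+1.8),3,(0,0,255),1)
    cv2.imwrite(f"pics/z{i}.png",im)
cv2.imwrite("pics/g6.png",np.hstack([cv2.imread(f"pics/z{i}.png") for i in(0,1)]))
E
```

```text
14.1 [ 634.51503685 -106.28658157  139.11959584] [-0.17992932 -0.0903895  -0.72792661] [-0.00574854  0.02684772 -0.01426947] 0.3770850555512535 [ 11.63319152  35.05193364  -7.2798031   89.95739677   5.09077599
  55.5265586  101.5119759 ]
orange [ 255  256   41   51 1245] [[270.  21.]
 [344. -82.]
 [428. -21.]
 [354.  82.]]
```

View pics/g6.png

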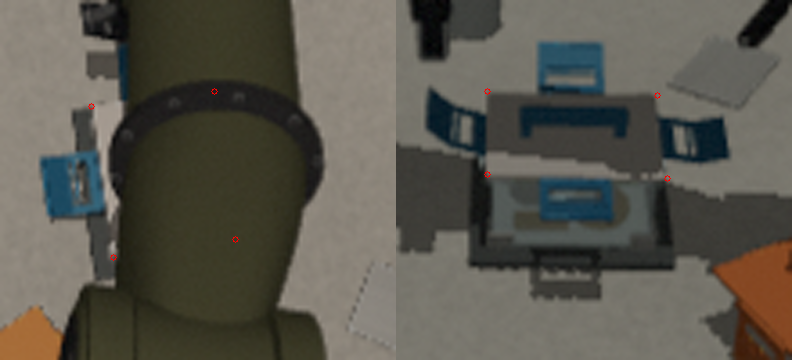

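The projected plate corners for the home pose match the lid in the side view, so it sits level. Now I press the +x clip down.

drive_tool --motion '[[[0.0,0,0,-0.02,0],[0.0,0,0,-0.03,0],[0.0,0,0,-0.036,0],[0.0,0,0,-0.042,0],[0.0,0,0,-0.048,0],[0.0,0,0,-0.054,0],[0.0,0,0,-0.06,0],[0.0,0,0,-0.065,0],[0.0,0,0,-0.07,0]]]'

```text
clock: 15.38
tool_pos: [636.5, -105.9, 70.3]
tcp_rot: [[-0.988, -0.153, -0.0], [-0.153, 0.988, -0.0], [0.0, 0.0, -1.0]]
wrist_force: [-0.8, -1.4, 0.1]
finger_gap: 0.3
```

drive_tool --motion '[[[0.0,0,0,-0.005,0],[0.0,0,0,-0.01,0],[0.0,0,0,-0.015,0],[0.0,0,0,-0.02,0],[0.0,0,0,-0.025,0],[0.0,0,0,-0.025,0]]]'

```text
clock: 16.12
tool_pos: [636.3, -105.9, 45.2]
tcp_rot: [[-0.988, -0.153, -0.001], [-0.153, 0.988, 0.0], [0.001, 0.0, -1.0]]
wrist_force: [-0.1, 0.7, 0.0]
finger_gap: -0.1
```

drive_tool --motion '[[[0.0,-0.002,-0.0003,-0.0016,0],[0.0,-0.004,-0.0006,-0.0032,0],[0.0,-0.0059,-0.0009,-0.0047,0],[0.0,-0.0059,-0.0009,-0.0047,0]]]'

```text
clock: 16.62
tool_pos: [630.3, -106.9, 40.9]
tcp_rot: [[-0.988, -0.152, -0.0], [-0.152, 0.988, -0.0], [0.0, 0.0, -1.0]]
wrist_force: [-0.7, -1.1, 0.2]
finger_gap: 0.1
```

drive_tool --motion '[[[0.0,-0.0015,-0.0002,-0.001,0],[0.0,-0.003,-0.0005,-0.002,0],[0.0,-0.003,-0.0005,-0.002,0]]]'

```text
clock: 17.0
tool_pos: [627.5, -107.3, 38.9]
tcp_rot: [[-0.988, -0.153, -0.0], [-0.153, 0.988, -0.0], [0.0, 0.0, -1.0]]
wrist_force: [0.1, -0.8, -0.2]
finger_gap: -0.4
```

drive_tool --motion '[[[0.0,-0.0015,-0.0002,-0.0008,0],[0.0,-0.002,-0.0003,-0.001,0],[0.0,-0.002,-0.0003,-0.001,0]]]'

```text
clock: 17.38
tool_pos: [626.3, -107.5, 38.2]
tcp_rot: [[-0.988, -0.153, 0.001], [-0.153, 0.988, 0.0], [-0.001, -0.0, -1.0]]
wrist_force: [2.0, 0.3, -0.1]
finger_gap: -0.1
```

drive_tool --motion '[[[0.0,-0.001,-0.0002,-0.0006,0],[0.0,-0.002,-0.0003,-0.001,0],[0.0,-0.002,-0.0003,-0.001,0]]]'

```text
clock: 17.75
tool_pos: [624.9, -107.7, 37.5]
tcp_rot: [[-0.988, -0.153, 0.003], [-0.153, 0.988, 0.0], [-0.002, -0.0, -1.0]]
wrist_force: [5.1, 1.3, 3.1]
finger_gap: -0.1
```

drive_tool --motion '[[[0.0,-0.001,-0.0002,-0.0006,0],[0.0,-0.0015,-0.0002,-0.001,0],[0.0,-0.0015,-0.0002,-0.001,0]]]'

```text
clock: 18.12
tool_pos: [620.3, -108.5, 35.1]
tcp_rot: [[-0.988, -0.152, -0.004], [-0.152, 0.988, -0.0], [0.004, 0.0, -1.0]]
wrist_force: [-0.3, -0.4, -0.4]
finger_gap: 0.0
```

drive_tool --motion '[[[0.0,-0.001,-0.0002,-0.0006,0],[0.0,-0.0015,-0.0002,-0.001,0],[0.0,-0.0015,-0.0002,-0.001,0]]]'

```text
clock: 18.5
tool_pos: [620.4, -108.4, 34.8]
tcp_rot: [[-0.988, -0.152, -0.001], [-0.152, 0.988, -0.0], [0.001, 0.0, -1.0]]
wrist_force: [0.9, -0.5, 0.5]
finger_gap: -0.6
```

Clip +x snapped: force built to 5 N, then dropped and the tool jumped 4.6 mm. On to the +y clip.

drive_tool --motion '[[[0.0,0.01,0.0015,0.0,0],[0.0,0.025,0.004,0.02,0],[0.0,0.025,0.004,0.06,-0.1],[0.0,0.02,0.01,0.095,-0.28],[0.0,0.0,0.03,0.1,-0.46],[0.0,-0.03,0.05,0.1,-0.64],[0.0,-0.06,0.065,0.1,-0.82],[0.0,-0.085,0.072,0.1,-1.0],[0.0,-0.0975,0.075,0.1,-1.18],[0.0,-0.0975,0.075,0.1,-1.36],[0.0,-0.0975,0.075,0.095,-1.5],[0.0,-0.0975,0.075,0.085,-1.571],[0.0,-0.0975,0.075,0.075,-1.571],[0.0,-0.0975,0.075,0.07,-1.571]]]'

```text
clock: 20.25
tool_pos: [523.3, -33.0, 104.4]
tcp_rot: [[-0.154, 0.988, -0.001], [0.988, 0.154, 0.0], [0.0, -0.001, -1.0]]
wrist_force: [-0.3, 0.1, 0.7]
finger_gap: -0.1
```

drive_tool --motion '[[[0.0,0,0,-0.006,0],[0.0,0,0,-0.012,0],[0.0,0,0,-0.018,0],[0.0,0,0,-0.024,0],[0.0,0,0,-0.03,0],[0.0,0,0,-0.035,0],[0.0,0,0,-0.035,0]]]'

```text
clock: 21.12
tool_pos: [522.9, -33.3, 69.6]
tcp_rot: [[-0.152, 0.988, -0.001], [0.988, 0.152, 0.0], [0.0, -0.001, -1.0]]
wrist_force: [-1.1, -0.1, 0.5]
finger_gap: 0.3
```

drive_tool --motion '[[[0.0,0,0,-0.006,0],[0.0,0,0,-0.012,0],[0.0,0,0,-0.018,0],[0.0,0,0,-0.024,0],[0.0,0,0,-0.024,0]]]'

```text
clock: 21.75
tool_pos: [522.8, -33.3, 45.4]
tcp_rot: [[-0.152, 0.988, -0.001], [0.988, 0.152, 0.0], [0.0, -0.001, -1.0]]
wrist_force: [-0.7, 0.4, 0.4]
finger_gap: 0.2
```

drive_tool --motion '[[[0.0,0.0003,-0.002,-0.0016,0],[0.0,0.0006,-0.004,-0.0034,0],[0.0,0.0009,-0.0059,-0.005,0],[0.0,0.0009,-0.0059,-0.005,0]]]'

```text
clock: 22.25
tool_pos: [524.0, -39.5, 40.9]
tcp_rot: [[-0.152, 0.988, -0.0], [0.988, 0.152, -0.0], [-0.0, -0.0, -1.0]]
wrist_force: [0.7, -0.5, 0.1]
finger_gap: -0.2
```

drive_tool --motion '[[[0.0,0.0002,-0.0015,-0.001,0],[0.0,0.0005,-0.003,-0.002,0],[0.0,0.0005,-0.003,-0.002,0]]]'

```text
clock: 22.62
tool_pos: [524.5, -42.4, 38.9]
tcp_rot: [[-0.152, 0.988, -0.0], [0.988, 0.152, -0.0], [-0.0, -0.0, -1.0]]
wrist_force: [0.5, -0.2, -0.3]
finger_gap: 0.4
```

drive_tool --motion '[[[0.0,0.0002,-0.001,-0.0006,0],[0.0,0.0003,-0.002,-0.001,0],[0.0,0.0003,-0.002,-0.001,0]]]'

```text
clock: 23.0
tool_pos: [524.8, -44.0, 38.0]
tcp_rot: [[-0.153, 0.988, -0.0], [0.988, 0.153, 0.0], [0.0, -0.0, -1.0]]
wrist_force: [0.6, 1.5, 1.2]
finger_gap: 0.1
```

drive_tool --motion '[[[0.0,0.0002,-0.001,-0.0006,0],[0.0,0.0003,-0.002,-0.001,0],[0.0,0.0003,-0.002,-0.001,0]]]'

```text
clock: 23.38
tool_pos: [525.1, -45.6, 37.1]
tcp_rot: [[-0.153, 0.988, -0.0], [0.988, 0.153, 0.001], [0.001, 0.0, -1.0]]
wrist_force: [-1.6, 4.7, 5.0]
finger_gap: 0.2
```

drive_tool --motion '[[[0.0,0.0002,-0.001,-0.0006,0],[0.0,0.0002,-0.0015,-0.001,0],[0.0,0.0002,-0.0015,-0.001,0]]]'

```text
clock: 23.75
tool_pos: [525.5, -48.3, 35.9]
tcp_rot: [[-0.152, 0.988, 0.0], [0.988, 0.152, -0.001], [-0.001, 0.0, -1.0]]
wrist_force: [0.5, 1.2, 1.3]
finger_gap: -0.3
```

drive_tool --motion '[[[0.0,0.0001,-0.0008,-0.0005,0],[0.0,0.0002,-0.0015,-0.001,0],[0.0,0.0002,-0.0015,-0.001,0]]]'

```text
clock: 24.12
tool_pos: [525.4, -49.5, 34.8]
tcp_rot: [[-0.152, 0.988, -0.0], [0.988, 0.152, -0.0], [-0.0, -0.0, -1.0]]
wrist_force: [-0.2, -0.6, -0.2]
finger_gap: 0.1
```

drive_tool --motion '[[[0.0,-0.0015,0.01,0.0,0],[0.0,-0.004,0.025,0.02,0],[0.0,-0.004,0.025,0.06,0.1],[0.0,-0.01,0.02,0.1,0.28],[0.0,-0.03,0.0,0.105,0.46],[0.0,-0.05,-0.03,0.105,0.64],[0.0,-0.07,-0.06,0.105,0.82],[0.0,-0.083,-0.08,0.105,1.0],[0.0,-0.0887,-0.0874,0.105,1.18],[0.0,-0.0887,-0.0874,0.1,1.36],[0.0,-0.0887,-0.0874,0.095,1.5],[0.0,-0.0887,-0.0874,0.085,1.571],[0.0,-0.0887,-0.0874,0.075,1.571],[0.0,-0.0887,-0.0874,0.07,1.571]]]'

```text
clock: 25.88
tool_pos: [436.6, -136.2, 104.4]
tcp_rot: [[-0.988, -0.151, -0.001], [-0.151, 0.988, 0.0], [0.001, 0.0, -1.0]]
wrist_force: [-0.4, 0.0, 0.4]
finger_gap: -0.1
```

drive_tool --motion '[[[0.0,0,0,-0.006,0],[0.0,0,0,-0.012,0],[0.0,0,0,-0.018,0],[0.0,0,0,-0.024,0],[0.0,0,0,-0.03,0],[0.0,0,0,-0.035,0],[0.0,0,0,-0.035,0]]]'

```text
clock: 26.75
tool_pos: [436.6, -136.6, 69.6]
tcp_rot: [[-0.988, -0.153, -0.001], [-0.153, 0.988, 0.0], [0.001, 0.0, -1.0]]
wrist_force: [0.2, 0.4, 0.0]
finger_gap: -0.1
```

drive_tool --motion '[[[0.0,0,0,-0.006,0],[0.0,0,0,-0.012,0],[0.0,0,0,-0.018,0],[0.0,0,0,-0.024,0],[0.0,0,0,-0.024,0]]]'

```text
clock: 27.38
tool_pos: [436.5, -136.5, 45.4]
tcp_rot: [[-0.988, -0.153, -0.001], [-0.153, 0.988, 0.0], [0.001, 0.0, -1.0]]
wrist_force: [-0.0, 0.5, 0.4]
finger_gap: -0.2
```

Inward here is (+0.988, +0.152).

drive_tool --motion '[[[0.0,0.002,0.0003,-0.0016,0],[0.0,0.004,0.0006,-0.0034,0],[0.0,0.0059,0.0009,-0.005,0],[0.0,0.0059,0.0009,-0.005,0]]]'

```text
clock: 27.88
tool_pos: [442.9, -135.6, 40.9]
tcp_rot: [[-0.988, -0.153, 0.0], [-0.153, 0.988, 0.0], [-0.0, 0.0, -1.0]]
wrist_force: [0.7, -0.0, -0.3]
finger_gap: -0.0
```

drive_tool --motion '[[[0.0,0.0015,0.0002,-0.001,0],[0.0,0.003,0.0005,-0.002,0],[0.0,0.003,0.0005,-0.002,0]]]'

```text
clock: 28.25
tool_pos: [445.9, -135.2, 38.9]
tcp_rot: [[-0.988, -0.153, 0.0], [-0.153, 0.988, -0.0], [-0.0, -0.0, -1.0]]
wrist_force: [-0.3, -0.2, 0.5]
finger_gap: 0.4
```

drive_tool --motion '[[[0.0,0.001,0.0002,-0.0006,0],[0.0,0.002,0.0003,-0.001,0],[0.0,0.002,0.0003,-0.001,0]]]'

```text
clock: 28.62
tool_pos: [447.4, -134.9, 38.0]
tcp_rot: [[-0.988, -0.152, -0.001], [-0.152, 0.988, -0.0], [0.001, 0.0, -1.0]]
wrist_force: [-1.4, -0.6, 1.6]
finger_gap: 0.2
```

drive_tool --motion '[[[0.0,0.001,0.0002,-0.0006,0],[0.0,0.002,0.0003,-0.001,0],[0.0,0.002,0.0003,-0.001,0]]]'

```text
clock: 29.0
tool_pos: [449.0, -134.7, 37.1]
tcp_rot: [[-0.988, -0.152, -0.001], [-0.152, 0.988, -0.0], [0.001, 0.0, -1.0]]
wrist_force: [-3.0, 0.7, 6.4]
finger_gap: 0.1
```

drive_tool --motion '[[[0.0,0.001,0.0002,-0.0006,0],[0.0,0.0015,0.0002,-0.001,0],[0.0,0.0015,0.0002,-0.001,0]]]'

```text
clock: 29.38
tool_pos: [451.7, -134.3, 35.9]
tcp_rot: [[-0.988, -0.153, 0.001], [-0.153, 0.988, -0.0], [-0.001, -0.0, -1.0]]
wrist_force: [-0.3, 0.2, -0.2]
finger_gap: 0.2
```

drive_tool --motion '[[[0.0,0.0008,0.0001,-0.0005,0],[0.0,0.0015,0.0002,-0.001,0],[0.0,0.0015,0.0002,-0.001,0]]]'

```text
clock: 29.75
tool_pos: [452.9, -134.2, 34.9]
tcp_rot: [[-0.988, -0.153, -0.0], [-0.153, 0.988, 0.0], [0.0, 0.0, -1.0]]
wrist_force: [-0.5, -0.0, 0.7]
finger_gap: -0.1
```

drive_tool --motion '[[[0.0,-0.01,-0.0015,0.0,0],[0.0,-0.025,-0.004,0.02,0],[0.0,-0.025,-0.004,0.06,-0.1],[0.0,-0.02,-0.01,0.095,-0.28],[0.0,0.0,-0.03,0.1,-0.46],[0.0,0.03,-0.05,0.1,-0.64],[0.0,0.06,-0.065,0.1,-0.82],[0.0,0.085,-0.072,0.1,-1.0],[0.0,0.0975,-0.0749,0.1,-1.18],[0.0,0.0975,-0.0749,0.1,-1.36],[0.0,0.0975,-0.0749,0.095,-1.5],[0.0,0.0975,-0.0749,0.085,-1.571],[0.0,0.0975,-0.0749,0.075,-1.571],[0.0,0.0975,-0.0749,0.07,-1.571]]]'

```text
clock: 31.5
tool_pos: [549.5, -209.0, 104.2]
tcp_rot: [[-0.154, 0.988, -0.001], [0.988, 0.154, 0.0], [0.001, -0.001, -1.0]]
wrist_force: [-0.1, -0.7, -0.9]
finger_gap: 0.2
```

drive_tool --motion '[[[0.0,0,0,-0.006,0],[0.0,0,0,-0.012,0],[0.0,0,0,-0.018,0],[0.0,0,0,-0.024,0],[0.0,0,0,-0.03,0],[0.0,0,0,-0.035,0],[0.0,0,0,-0.035,0]]]'

```text
clock: 32.38
tool_pos: [550.0, -209.0, 69.5]
tcp_rot: [[-0.152, 0.988, -0.001], [0.988, 0.152, 0.0], [0.0, -0.001, -1.0]]
wrist_force: [0.7, 0.5, 0.3]
finger_gap: 0.0
```

drive_tool --motion '[[[0.0,0,0,-0.006,0],[0.0,0,0,-0.012,0],[0.0,0,0,-0.018,0],[0.0,0,0,-0.024,0],[0.0,0,0,-0.024,0]]]'

```text
clock: 33.0
tool_pos: [549.9, -209.0, 45.3]
tcp_rot: [[-0.152, 0.988, -0.001], [0.988, 0.152, 0.0], [0.001, -0.001, -1.0]]
wrist_force: [-0.3, 0.9, 0.3]
finger_gap: -0.2
```

Inward is now (−0.152, +0.988).

drive_tool --motion '[[[0.0,-0.0003,0.002,-0.0016,0],[0.0,-0.0006,0.004,-0.0034,0],[0.0,-0.0009,0.0059,-0.005,0],[0.0,-0.0009,0.0059,-0.005,0]]]'

```text
clock: 33.5
tool_pos: [549.4, -202.9, 40.9]
tcp_rot: [[-0.153, 0.988, -0.0], [0.988, 0.153, 0.0], [0.0, -0.0, -1.0]]
wrist_force: [1.0, -0.7, -0.7]
finger_gap: -0.0
```

drive_tool --motion '[[[0.0,-0.0002,0.0015,-0.001,0],[0.0,-0.0005,0.003,-0.002,0],[0.0,-0.0005,0.003,-0.002,0]]]'

```text
clock: 33.88
tool_pos: [548.8, -200.0, 38.9]
tcp_rot: [[-0.153, 0.988, -0.0], [0.988, 0.153, 0.0], [0.0, -0.0, -1.0]]
wrist_force: [-0.3, 0.2, 0.1]
finger_gap: 0.1
```

drive_tool --motion '[[[0.0,-0.0002,0.001,-0.0006,0],[0.0,-0.0003,0.002,-0.001,0],[0.0,-0.0003,0.002,-0.001,0]]]'

```text
clock: 34.25
tool_pos: [548.5, -198.1, 37.9]
tcp_rot: [[-0.153, 0.988, -0.0], [0.988, 0.153, 0.0], [0.0, -0.0, -1.0]]
wrist_force: [-0.6, 0.1, -0.2]
finger_gap: -0.2
```

drive_tool --motion '[[[0.0,-0.0002,0.001,-0.0006,0],[0.0,-0.0003,0.002,-0.001,0],[0.0,-0.0003,0.002,-0.001,0]]]'

```text
clock: 34.62
tool_pos: [548.2, -196.2, 37.0]
tcp_rot: [[-0.152, 0.988, -0.0], [0.988, 0.152, -0.0], [-0.0, -0.0, -1.0]]
wrist_force: [0.3, 0.2, -0.3]
finger_gap: -0.1
```

drive_tool --motion '[[[0.0,-0.0002,0.001,-0.0006,0],[0.0,-0.0002,0.0015,-0.001,0],[0.0,-0.0002,0.0015,-0.001,0]]]'

```text
clock: 35.0
tool_pos: [548.3, -195.4, 36.3]
tcp_rot: [[-0.152, 0.988, 0.001], [0.988, 0.152, -0.001], [-0.001, 0.001, -1.0]]
wrist_force: [-0.8, -2.7, 3.3]
finger_gap: 0.2
```

drive_tool --motion '[[[0.0,-0.0001,0.0008,-0.0005,0],[0.0,-0.0002,0.0015,-0.001,0],[0.0,-0.0002,0.0015,-0.001,0]]]'

```text
clock: 35.38
tool_pos: [548.3, -194.3, 35.4]
tcp_rot: [[-0.152, 0.988, 0.001], [0.988, 0.152, -0.002], [-0.002, 0.001, -1.0]]
wrist_force: [-1.1, -4.4, 5.5]
finger_gap: -0.2
```

drive_tool --motion '[[[0.0,-0.0002,0.001,-0.0005,0],[0.0,-0.0002,0.0015,-0.0008,0],[0.0,-0.0002,0.0015,-0.0008,0]]]'

```text
clock: 35.75
tool_pos: [547.2, -190.4, 33.6]
tcp_rot: [[-0.153, 0.988, -0.001], [0.988, 0.153, 0.002], [0.002, -0.001, -1.0]]
wrist_force: [0.2, 0.0, 0.3]
finger_gap: 0.2
```

drive_tool --motion '[[[0.0,-0.0001,0.0008,-0.0004,0],[0.0,-0.0002,0.0015,-0.0006,0],[0.0,-0.0002,0.0015,-0.0006,0]]]'

```text
clock: 36.12
tool_pos: [547.3, -189.9, 33.4]
tcp_rot: [[-0.153, 0.988, -0.0], [0.988, 0.153, 0.0], [0.0, -0.0, -1.0]]
wrist_force: [0.0, -1.3, -0.4]
finger_gap: -0.3
```

drive_tool --motion '[[[0.0,0.0015,-0.01,0,0],[0.0,0.004,-0.025,0.02,0],[0.0,0.004,-0.025,0.06,0],[0.0,0.004,-0.025,0.11,0.1],[0.0,0.004,-0.01,0.16,0.28],[0.0,0.0,0.02,0.2,0.46],[0.0,-0.005,0.05,0.22,0.64],[0.0,-0.01,0.07,0.22,0.82],[0.0,-0.01,0.07,0.22,1.0],[0.0,-0.01,0.07,0.22,1.18],[0.0,-0.01,0.07,0.22,1.36],[0.0,-0.01,0.07,0.22,1.571],[0.0,-0.01,0.07,0.22,1.571]]]'

```text
clock: 37.75
tool_pos: [537.4, -121.2, 253.7]
tcp_rot: [[-0.988, -0.151, 0.0], [-0.151, 0.988, -0.0], [-0.0, -0.0, -1.0]]
wrist_force: [0.3, -0.1, 0.4]
finger_gap: 0.2
```

```bash
python3 - <<'E'
from h import *
s=observe(); print(s["clock"],s["tool_pos"],s["wrist_force"])
ux=np.array([.988,.152]);uy=np.array([-.152,.988]);C=np.array([536.7,-121.3]); ims=[]
P=[np.r_[C+a*63*ux+b*51*uy,77] for a,b in((1,1),(1,-1),(-1,-1),(-1,1))]
for n,W,H,m,k in(("wrist",230,230,50,1.75),("side",110,110,25,3.6)):
    c=save(n,n+"7"); im=cv2.imread(f"pics/{n}7.png"); q=proj(c,P); x,y=np.maximum(q.min(0).astype(int)-m,0)
    im=cv2.resize(im[y:y+H,x:x+W],(400,400),interpolation=cv2.INTER_CUBIC); f=400/W
    for p in q: cv2.circle(im,tuple(int(v) for v in (p-[x,y]+.5)*f),3,(0,0,255),1)
    ims.append(im)
    for ce,st,p in blobs(blue(c),30): print(n,ce.round(),st)
cv2.imwrite("pics/g7.png",np.hstack(ims))
E
```

```text
37.75 [ 537.360047   -121.21686771  253.6608151 ] [ 0.34245942 -0.05528824  0.37484276]
wrist [274. 117.] [248 112  53  13 406]
wrist [274. 191.] [ 268  152   14   79 1040]
wrist [326. 184.] [324 158   4  54 114]
wrist [223. 187.] [221 164   4  48 106]
wrist [274. 246.] [252 246  45   1  45]
side [455.  34.] [438  25  35  18 437]
side [298. 159.] [283 156  29   8 137]
side [297. 184.] [288 176  19  16 229]
```

View pics/g7.png

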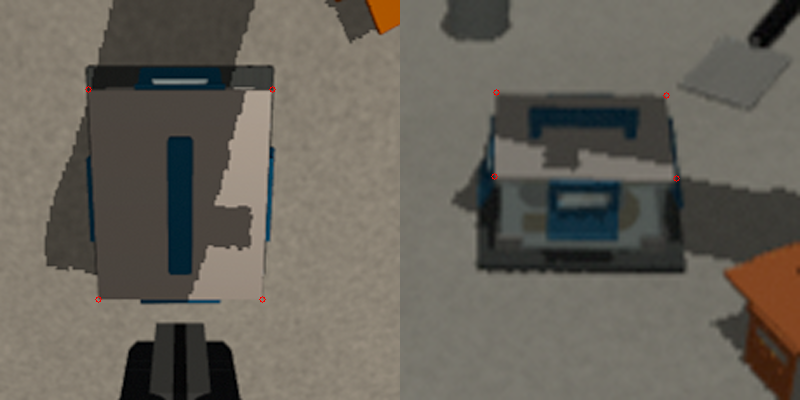

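All four clips hang against the walls in both views, and the plate corners still match the home pose at px (88,88), (272,88), (98,298) and (262,298) in the wrist crop. The robot touches nothing, so I'm handing in.

```bash
python3 -c "
from rig import *
print(hand_in())"
```

```text
the job is handed in; nothing more can be done
None
```

The lid is home on the clear box and all four clips are snapped shut. I handed the job in at about 38 s on the robot's clock, with the gripper well clear.

- **Lid:** I carried it by its handle. It met the seal 4 mm high, as described, and went down 4 mm to the calculated home height. There it held firm under about 19 N, the highest force read, below the 35 N limit. The clips were still open at that point.
- **Clips:** I pushed them in and down in the order +x, +y, −x, −y. The highest push I read was about 7 N. Each time the force built up, then dropped to about zero and the finger moved free, which I took as the click. Force was only read at the end of each small step, so brief peaks in between were not seen.
- **Last checks:** The wrist and side pictures show all four clips lying against the walls. The plate corners match the home pose to within a pixel or two. The wrist force was about zero, and the other things on the bench were not touched as far as I could see.
- **Disagreements:** No check failed. One small difference was the fingers reading about 12.5 mm on the 14 mm handle; the grip held all the same.

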